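# Spray the feet and tip them into the tub

### The job

Give the rubber feet in the steel tray a shot of lubricant: press the white cap of the leaning spray can in the cradle right down, but without ramming it, and let it spring back up. Then lift the tray by its black bar to tip all five feet into the white tub, and lower the tray back to level. Leave everything else on the bench where it is.

Things in the scene. Friction and masses are not known exactly. Their poses are not given: they have to be found in the camera images.
- dispenser: Fixed grey cradle on the bench (origin at bench level, z up) holding a bare aluminium spray can, 66 mm diameter. The can's axis lies in the dispenser's x-z plane and leans 0.55 rad from vertical: its upward direction is (-0.523, 0, 0.853) in the dispenser's axes. A grey collar, 58 mm inside and 66 mm outside diameter, rings the cap; its rim stands 20 mm beyond the cap's top.
- cap_low (a point): Fixed point on the can's axis, at (0.018, 0, 0.184) m in the dispenser's axes: where the centre of the cap's top would be with the can clamped at its lowest. Can, collar and cap together are clamped anywhere from 0 to 12 mm further up along the axis (not measured: find the cap by touch). The can stays put if pressed with less than 30 N.
- cap (a joint): How far the white sprung cap is pressed along the can's axis, m: 0 up, 0.008 fully down; it springs back by itself. Flat round top, 30 mm diameter, sunk in the collar; 4 N starts it, 10 N takes it to the bottom. A thin white spray tube points from it out through a notch in the collar.
- station: Fixed grey steel frame of the tipping tray. Origin on the bench below the middle of the tray's hinge line; z up. The hinge line runs along the station's x, 125 mm above the bench. The level tray reaches from the hinge (y = 0) to y = 0.12; its lifting bar lies beyond that; the tub stands on the -y side.
- tray (a joint): tilt of the tray about its hinge, rad: 0 level (resting on its stop), up to 1.1 with the bar lifted (parts slide out over the hinge edge); falls back level when let go. Sheet steel tray, 124 mm (x) by 120 mm (y), 4 mm floor, walls 40 mm high on three sides, open on the hinge side.
- tray_bar (a point): middle of the tray's black round lifting bar: 12 mm diameter, 110 mm long, along the station's x; 164 mm from the hinge line in y and 40 mm above it when level. Gap from the bar's centre to the tray's back wall 44 mm; two thin arms join it to the tray 50 mm either side of the middle. It turns with the tray (radius 169 mm about the hinge) and may turn in the fingers.
- tub: white plastic tub fixed to the bench under the hinge edge of the tray; 180 mm (x) by 190 mm (y), 110 mm tall, 5 mm walls; origin at the centre of its underside, z up
- foot0: one of five identical black rubber appliance feet, loose in the tray at the start: 30 mm square flange 11 mm thick with a round stub 20 mm across and 11 mm high on it; origin at the centre of the flange's underside
- foot1: one of five identical black rubber appliance feet, loose in the tray at the start: 30 mm square flange 11 mm thick with a round stub 20 mm across and 11 mm high on it; origin at the centre of the flange's underside
- foot2: one of five identical black rubber appliance feet, loose in the tray at the start: 30 mm square flange 11 mm thick with a round stub 20 mm across and 11 mm high on it; origin at the centre of the flange's underside
- foot3: one of five identical black rubber appliance feet, loose in the tray at the start: 30 mm square flange 11 mm thick with a round stub 20 mm across and 11 mm high on it; origin at the centre of the flange's underside
- foot4: one of five identical black rubber appliance feet, loose in the tray at the start: 30 mm square flange 11 mm thick with a round stub 20 mm across and 11 mm high on it; origin at the centre of the flange's underside
- spare_can: a second, spare spray can standing upright on the bench, 66 mm across, 150 mm tall; origin at its underside centre. Not to be used.
- tape_roll: roll of clear tape lying flat, 100 mm across, 48 mm high; origin at its underside centre
- wrench: steel wrench 160 mm long lying on the bench; origin at the middle, underside
- pail: open red pail 110 mm across and 110 mm tall; origin at its underside centre
- screwdriver: screwdriver lying on a stack of white panels; origin at the middle, underside

How it is judged:
By the outcome, as a careful person would: the job done as asked, in the order asked, and still so for the second after the job is handed in, with the robot touching nothing.
It also fails if it takes over 54 s, if anything falls off the work surface, if the arm or the gripper's body presses on something with over 40 N, if the wrist force passes 120 N, or if a joint passes its speed limit or range.

### The arm

A 6-joint arm with a two-finger parallel gripper is mounted at the origin on the work surface. World frame = base frame: x ahead of the robot, y to its left, z up, the work surface at z = 0. Lengths are in mm, angles in rad, forces in N, time in s.
With the tool pointing down it reaches from about 300 to 775 mm from the base axis. Payload 14.6 kg.
Tool frame: the origin (TCP) lies on the centre line of the jaws, within the pads' length; the fingertips stand 8 mm ahead of it and the grasp point (between the pads) lies 11 mm behind it; z points along the fingers, y is the direction in which the jaws open and shut (so a half turn about z gives the same grasp; the last joint's range is limited). The gripper opens to 94 mm and grips with 3 to 60 N. Pads are 16 mm wide; open, the fingers measure 119 mm over their backs; the gripper's body (75 mm by 177 mm) begins 78 mm behind the grasp point.
Start: joints at [-1.344, 0.3, 1.521, -0, 1.321, -0.067], TCP at [159.268, -526.425, 213.446] pointing down, gripper open.
Joint ranges: [-3.03, 3.03], [-0.79, 2.21], [0.23, 2.52], [-1.04, 4.18], [0, 3.07], [-2.55, 2.55]. Speed limits (rad/s): [2.22, 2.22, 2.57, 3.14, 3.14, 3.14].

### API

Orientations are given as [roll, pitch, yaw] about the fixed x, y, z axes, in that order (R = Rz(yaw) Ry(pitch) Rx(roll)).
In Python, from cell import read_state, cams, manip gives the robot as it stands.
- The arm moves only by the shell command python3 -m handwheel 'ROWS' [OPENING] [FORCE]. ROWS is JSON, a list of rows, each a list of 4 numbers: the shift along the tool's x, y, z in m, then the turn about the tool's z in degrees. In form: [[dx, dy, dz, turn], ...]. A call has 1 to 5 rows; each row is the pose to reach, as a shift and turn from the pose measured when the call began, along the tool's axes at that moment; what a row does not reach only later rows make up. A row lasts 1/8 s, in which the tool goes at most 62.5 mm and 10.7 degrees, less where a joint would pass 70% of its speed; a pose out of reach is approached as far as the arm can. A call with a gripper value outside its range is refused whole. OPENING is the closure, from 0 (fully open) to 1 (shut), set as the call begins (- or left out, the last holds). The fingers move at their own pace and stop on an object; FORCE is the grip in N (left out, the last holds). Time passes only in rows, so rows that repeat a pose let the fingers close. It gives the time, the measured TCP pose, the force and the opening at its end, in the units of the state.
- read_state(): the state, without advancing time (a new reading comes with each control period).
- cams.camera(name): name is "side" or "top"; returns the picture (384x512x3 uint8, red, green, blue); there is no depth.
- cams.get_calibration(name): a dict with "vertical_fov" (degrees; the focal length in pixels is half the picture's height over the tangent of half this angle, whatever the lens; pixels are square), "cx", "cy" (the principal point, pixels), "R" (3x3) and "t" (3): a world point X has camera coordinates R X + t. Camera axes: x right, y down, z forward; pixel columns grow to the right and rows downward; lengths in mm; the calibration is good to about 2 mm. A picture is of the moment at which its call begins. get_calibration takes no time and is no camera call.
- manip.sign_off(): hands the job in, once; it reports no verdict.
The state is a dict: "clock": time; "joints": joint angles; "qd": joint speeds; "effort": joint torques, N m; "eef_pos": TCP position; "eef_rot": TCP orientation; "wrist_force": force on the tool from outside, world axes, zero at the start; "moment": the same for the moment, N m; "finger_gap": finger opening in mm.
Only numpy, scipy, OpenCV 4.12 (cv2) and the standard library are available. Lean on these libraries where they do the work, as an engineer would, in place of code of your own. Each camera call takes 0.05 s, during which the arm holds its last target. There are 200 camera calls.

## Working session

There is one attempt and no reset: what is moved stays moved. The work goes in short steps, Python scripts to look and compute and a shell command to move; the robot and the scene stay as the last step left them, time stands still between calls to the robot, and variables do not carry over. Pictures are saved under pics/ and viewed, about 8 in all and at most 12, crops included, and the job is handed in when it is done.

```bash
ls; mkdir -p pics; python3 - <<'E'
from cell import read_state,cams
import cv2,json
print(read_state())
for n in("side","top"):
    cv2.imwrite(f"pics/{n}0.png",cv2.resize(cams.camera(n)[:,:,::-1],(800,600),interpolation=cv2.INTER_CUBIC)); print(n,cams.get_calibration(n))
E
```

```text
pics
{'clock': 0.0, 'joints': array([-1.34357340e+00,  3.00469346e-01,  1.52158216e+00, -5.39779774e-06,
        1.32073385e+00, -6.65949646e-02]), 'qd': array([ 0.00014876,  0.00054681, -0.00015179,  0.0015249 ,  0.0005015 ,
        0.00041969]), 'effort': array([-4.04306365e-04, -5.31810558e+01, -3.52739882e+01,  7.07698544e-02,
        2.44465366e-02, -2.07552062e-04]), 'eef_pos': array([ 159.22380853, -526.17317285,  212.88684194]), 'eef_rot': array([-3.14040225e+00, -7.41525250e-05,  2.93819185e-01]), 'wrist_force': array([-0.15345417, -0.15701576,  0.78145238]), 'moment': array([-0.06578452, -0.03390617,  0.03673507]), 'finger_gap': 94.12535060197085}
side {'vertical_fov': 49.308022767481965, 'cx': 262.77911920856985, 'cy': 190.13109945224323, 'R': array([[-0.9700627 , -0.24247065, -0.01365046],
       [-0.17836503,  0.74948452, -0.63754127],
       [ 0.16481586, -0.61602025, -0.77029526]]), 't': array([ 588.15160793,  205.67817133, 1200.8129392 ])}
top {'vertical_fov': 45.30432269344177, 'cx': 256.087300151755, 'cy': 196.24989891825916, 'R': array([[-0.01952449, -0.99953165, -0.02356416],
       [-0.99396259,  0.02195008, -0.10750145],
       [ 0.10796834,  0.02132299, -0.99392564]]), 't': array([  18.83639782,  624.55783468, 1615.90352175])}
```

View pics/side0.png

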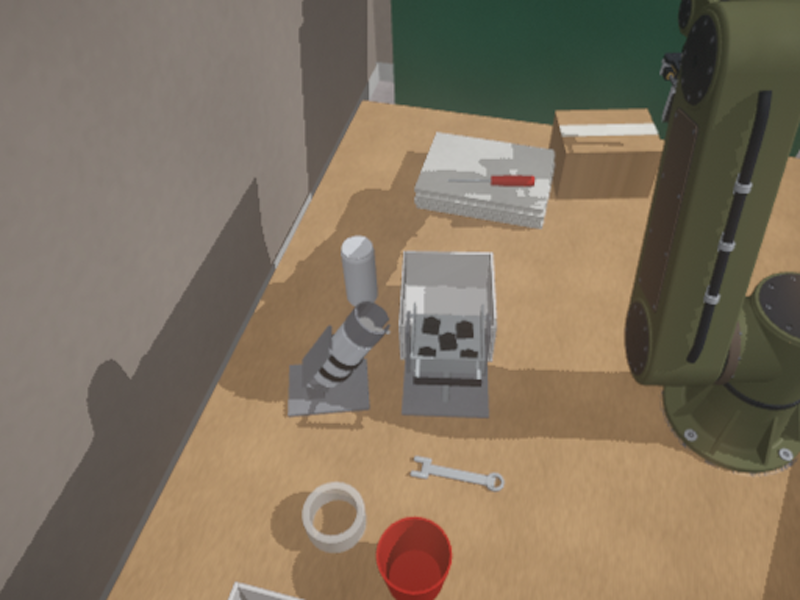

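View pics/top0.png

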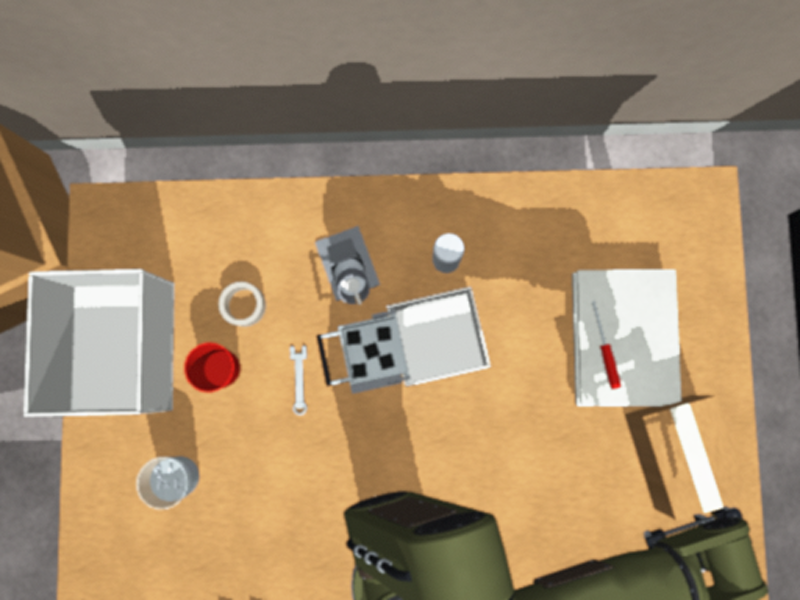

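The side view shows the leaning can, with its collar at about (370,320). The tray and bar are at (447,380), with the tub behind them. In the top view the bar runs (322,337)–(330,384), the collar is near (350,285), and the tub is at (438,337). I'll enlarge both.

```bash
python3 - <<'E'
from cell import cams
import cv2
for n,(x0,y0,w,h) in dict(side=(180,145,144,108),top=(196,140,128,96)).items():
    im=cams.camera(n)[y0:y0+h,x0:x0+w,::-1]
    cv2.imwrite(f"pics/{n}1.png",cv2.resize(im,(800,600),interpolation=cv2.INTER_CUBIC))
E
```

```text
(no output)
```

View pics/side1.png

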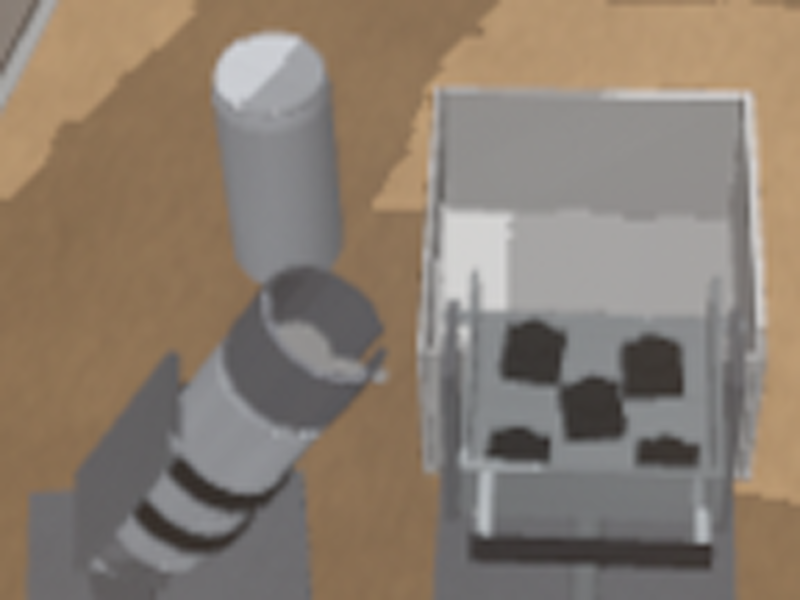

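View pics/top1.png

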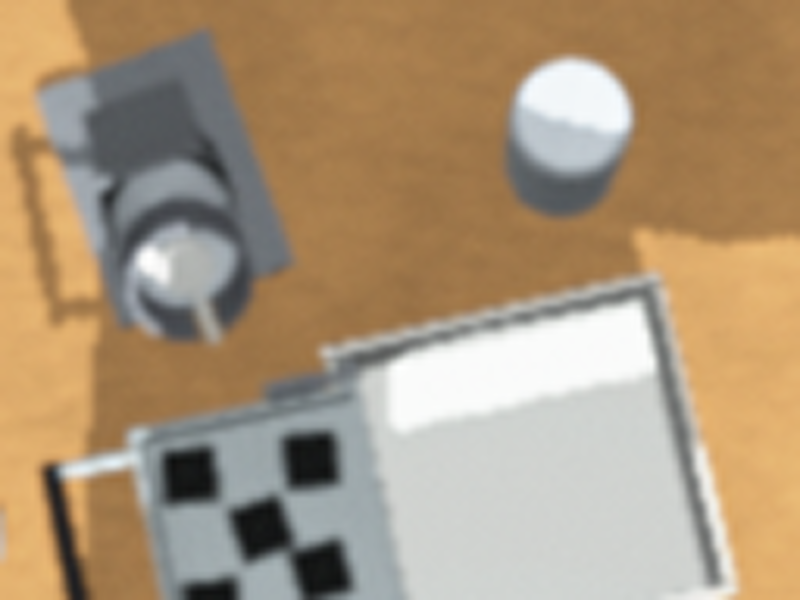

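```bash
cat > h.py <<'E'
import numpy as np
from cell import cams
C={n:cams.get_calibration(n) for n in("side","top")}
def f(c):return 192/np.tan(np.radians(c["vertical_fov"]/2))
def proj(n,X):
    c=C[n];p=c["R"]@np.asarray(X,float)+c["t"];return f(c)*p[:2]/p[2]+[c["cx"],c["cy"]]
def onplane(n,uv,z):
    c=C[n];d=c["R"].T@np.array([(uv[0]-c["cx"])/f(c),(uv[1]-c["cy"])/f(c),1]);o=-c["R"].T@c["t"];return o+d*(z-o[2])/d[2]
S1=lambda u,v:np.array([180+(u-2.3)/5.5556,145+(v-2.3)/5.5556])
T1=lambda u,v:np.array([196+(u-2.6)/6.25,140+(v-2.6)/6.25])
T0=lambda u,v:np.array([u,v])/1.5625-.2
E
python3 - <<'E'
from h import *
from scipy.optimize import least_squares
np.set_printoptions(precision=2,suppress=True)
pc=[onplane("top",T1(*p),5) for p in[(38,92),(210,30),(292,265),(122,325)]];print(np.array(pc))
v=pc[0]-pc[3]+pc[1]-pc[2];yd=np.arctan2(v[1],v[0]);v2=pc[0]-pc[1];print("yaw edges",yd,np.arctan2(v2[1],v2[0])-np.pi/2)
n=np.array([-.523,0,.853])
def W(P,p,yaw):
    c,s=np.cos(yaw),np.sin(yaw);return np.array([P[0]+c*p[0]-s*p[1],P[1]+s*p[0]+c*p[1],p[2]])
def res(q,yaw=yd):
    r=W(q,np.array([18,0,184])+(20+q[2])*n,yaw)
    return np.r_[proj("top",r)-T1(185,268),proj("side",r)-S1(322,322)]
s=least_squares(res,[650,50,6]);print("disp",s.x,s.fun,"rimc",W(s.x,np.array([18,0,184])+(20+s.x[2])*n,yd),"caplow",W(s.x,[18,0,184],yd))
# bar
for nm,ps in(("top",[T0(321,335),T0(329,384)]),("side",[S1(470,548),S1(712,553)])):
    a,b=[onplane(nm,p,165) for p in ps];d=a-b;print(nm,a,b,(a+b)/2,np.linalg.norm(d),np.arctan2(d[1],d[0]))
t=[onplane("top",T1(*p),110) for p in[(325,352),(655,275),(732,590)]];print(np.array(t));d=t[0]-t[1];print("tub yaw",np.arctan2(d[1],d[0])-np.pi/2,np.linalg.norm(d),np.linalg.norm(t[1]-t[2]))
d=t[1]-t[2];print(np.arctan2(d[1],d[0]), "tubc",(t[0]+t[2])/2)
E
```

```text
[[788.3  204.57   5.  ]
 [823.11 102.22   5.  ]
 [681.63  55.94   5.  ]
 [648.44 156.17   5.  ]]
yaw edges 0.3246582822566463 0.32779750829097587
disp [645.9   99.07   9.03] [ 0.24  1.25 -1.01 -0.15] rimc [648.57  99.97 208.76] caplow [662.96 104.81 184.  ]
top [554.81 171.69 165.  ] [451.77 155.69 165.  ] [503.29 163.69 165.  ] 104.27906378380234 0.15404865437006057
side [556.05 177.13 165.  ] [448.82 154.05 165.  ] [502.43 165.59 165.  ] 109.68447168006597 0.2120201355305123
[[ 618.38   33.28  110.  ]
 [ 656.79 -148.23  110.  ]
 [ 484.07 -184.64  110.  ]]
tub yaw 0.20851952885896874 185.52620869429268 176.5105707646772
0.20778367140461884 tubc [551.23 -75.68 110.  ]
```

```bash
python3 -m handwheel '[[0,0,-0.06,0],[0.03,-0.02,-0.11,0],[0.079,-0.056,-0.12,0],[0.128,-0.09,-0.12,0],[0.177,-0.125,-0.12,0]]' 1 20
python3 -m handwheel '[[0.049,-0.0346,0,0],[0.098,-0.069,0,0],[0.147,-0.104,0,0],[0.196,-0.138,0,0],[0.245,-0.173,0,0]]'
python3 -m handwheel '[[0.04,-0.03,0,0],[0.08,-0.06,0,-1],[0.12,-0.09,0,-1.8],[0.14,-0.1,0,-1.8],[0.14,-0.1,0,-1.8]]'
```

```text
clock: 0.82
eef_pos: [293.2, -353.8, 333.3]
eef_rot: [-3.141, -0.0, 0.293]
wrist_force: [1.0, -0.9, 0.7]
finger_gap: 47.2
clock: 1.45
eef_pos: [478.6, -115.6, 333.4]
eef_rot: [-3.141, -0.0, 0.293]
wrist_force: [0.5, -1.8, 0.3]
finger_gap: 0.3
clock: 2.08
eef_pos: [584.1, 21.6, 332.6]
eef_rot: [-3.141, 0.001, 0.326]
wrist_force: [-0.5, -0.7, -0.2]
finger_gap: 0.8
```

```bash
python3 -m handwheel '[[0.032,-0.027,0.01,0],[0.0645,-0.0535,0.03,0],[0.0645,-0.0535,0.07,0],[0.0645,-0.0535,0.088,0],[0.0645,-0.0535,0.088,0]]'
python3 - <<'E'
from cell import cams
import cv2,numpy as np
a=cams.camera("side")[130:238,180:324,::-1];b=cams.camera("top")[140:236,196:324,::-1]
a=cv2.resize(a,(400,300),interpolation=3);b=cv2.resize(b,(400,300),interpolation=3)
cv2.imwrite("pics/c2.png",cv2.resize(np.hstack([a,b]),(800,300)))
E
```

```text
clock: 2.7
eef_pos: [627.5, 92.1, 244.4]
eef_rot: [-3.141, 0.002, 0.325]
wrist_force: [0.5, 0.1, 0.8]
finger_gap: 0.3
```

View pics/c2.png

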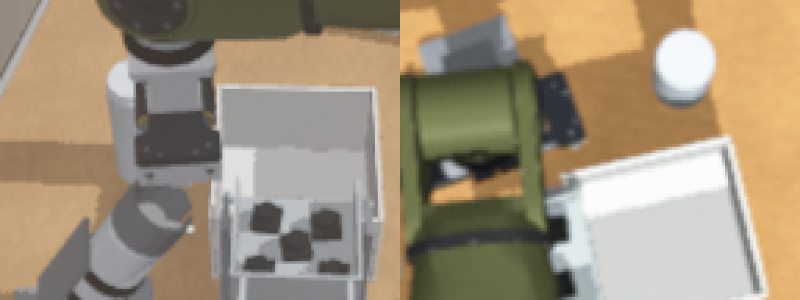

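The side view shows the gripper standing over the collar, and nothing else is near it. Next I move down along the can's axis.

```bash
python3 -m handwheel '[[0.007,-0.001,0.0102,0],[0.0132,-0.001,0.0204,0],[0.0198,-0.001,0.0307,0],[0.0198,-0.001,0.0307,0]]'
python3 -m handwheel '[[0.001,0,0.0017,0],[0.0021,0,0.0034,0],[0.0031,0,0.0051,0],[0.0042,0,0.0068,0],[0.0042,0,0.0068,0]]'
```

```text
clock: 3.3
eef_pos: [646.7, 99.8, 214.2]
eef_rot: [-3.141, 0.001, 0.326]
wrist_force: [-0.1, 0.8, -0.9]
finger_gap: 0.4
clock: 3.92
eef_pos: [650.7, 101.1, 207.3]
eef_rot: [-3.141, 0.001, 0.326]
wrist_force: [-0.2, 0.3, 0.4]
finger_gap: 0.3
```

```bash
for i in 1 2 3; do python3 -m handwheel '[[0.001,0,0.0017,0],[0.001,0,0.0017,0]]' | grep -E "pos|force"; done
```

```text
eef_pos: [651.6, 101.4, 205.4]
wrist_force: [0.2, -0.2, -0.1]
eef_pos: [652.5, 101.8, 203.5]
wrist_force: [-0.4, 0.4, 0.5]
eef_pos: [653.5, 102.1, 201.8]
wrist_force: [0.3, -0.3, 1.2]
```

```bash
for i in 1 2; do python3 -m handwheel '[[0.001,0,0.0017,0],[0.001,0,0.0017,0]]' | grep -E "pos|force"; done
```

```text
eef_pos: [654.5, 102.4, 200.3]
wrist_force: [-2.3, -0.8, 4.4]
eef_pos: [655.5, 102.8, 198.7]
wrist_force: [-2.7, -1.0, 5.6]
```

Contact: the force points along the can's axis, 5 N and then 6.6 N. I'll keep going in small steps.

```bash
for i in 1 2; do python3 -m handwheel '[[0.001,0,0.0017,0],[0.001,0,0.0017,0]]' | grep -E "pos|force"; done;  python3 -m handwheel '[[0.0005,0,0.0009,0],[0.0005,0,0.0009,0]]' | grep -E "pos|force"
```

```text
eef_pos: [656.4, 103.1, 197.1]
wrist_force: [-3.9, -1.0, 6.1]
eef_pos: [657.2, 103.3, 195.9]
wrist_force: [-6.2, -1.6, 7.8]
eef_pos: [657.3, 103.3, 195.6]
wrist_force: [-9.1, -2.5, 10.0]
```

```bash
python3 -m handwheel '[[0,0,0.0009,0],[0,0,0.0009,0]]' | grep -E "pos|force"; 
```

```text
eef_pos: [657.3, 103.3, 195.6]
wrist_force: [-6.1, -1.6, 10.2]
```

```bash
python3 -m handwheel '[[0.0005,0,0.0015,0],[0.0005,0,0.0015,0],[0.0005,0,0.0015,0]]' | grep -E "pos|force"; 
```

```text
eef_pos: [657.5, 103.4, 195.2]
wrist_force: [-8.2, -3.5, 11.5]
```

```bash
python3 -m handwheel '[[0.001,0,0.002,0],[0.001,0,0.002,0],[0.001,0,0.002,0]]' | grep -E "pos|force"; 
```

```text
eef_pos: [658.0, 103.5, 194.6]
wrist_force: [-13.4, -4.9, 15.4]
```

Axial force is 20 N with about 8 mm of travel, so the cap is fully down and the force is still below the 30 N slip limit. Now I back out along the axis.

```bash
python3 -m handwheel '[[-0.0021,0,-0.0034,0],[-0.0042,0,-0.0068,0],[-0.0084,0,-0.0136,0],[-0.0157,0,-0.0256,0],[-0.0262,0,-0.0427,0]]'
python3 -m handwheel '[[-0.0105,0,-0.017,0],[-0.021,0,-0.04,0],[-0.031,0,-0.07,0],[-0.031,0,-0.07,0]]' 0.57 30

```

```text
clock: 7.55
eef_pos: [632.6, 94.9, 237.9]
eef_rot: [-3.141, 0.003, 0.326]
wrist_force: [-0.6, 0.5, -0.4]
finger_gap: 0.6
clock: 8.05
eef_pos: [603.4, 84.8, 311.6]
eef_rot: [3.14, -0.002, 0.326]
wrist_force: [-0.3, 0.8, -0.8]
finger_gap: 36.8
```

```bash
python3 -m handwheel '[[-0.03,-0.046,0,2],[-0.06,-0.09,0,4],[-0.07,-0.108,0,6.6],[-0.07,-0.108,0.03,6.6],[-0.07,-0.108,0.06,6.6]]'
python3 - <<'E'
from h import *
from cell import cams
import cv2
for n in("side","top"): print(n,proj(n,[502.8,164.6,165]))
a=cams.camera("side")[150:258,180:324,::-1];b=cams.camera("top")[170:266,150:278,::-1]
cv2.imwrite("pics/c3.png",np.hstack([cv2.resize(x,(400,300),interpolation=3) for x in(a,b)]))
E
```

```text
clock: 8.68
eef_pos: [502.2, 164.9, 250.3]
eef_rot: [3.141, -0.003, 0.211]
wrist_force: [0.7, -0.4, 0.1]
finger_gap: 40.6
side [285.86842706 243.32078387]
top [207.51403621 229.97527876]
```

View pics/c3.png

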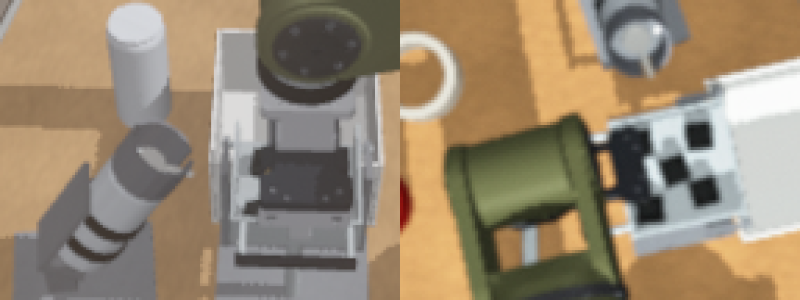

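The can is unmoved, with the white cap visible in its collar, and the gripper is centred over the bar. I descend and grip.

```bash
python3 -m handwheel '[[0,0,0.04,0],[0,0,0.07,0],[0,0,0.085,0],[0,0,0.096,0],[0,0,0.096,0]]'
python3 -m handwheel '[[0,0,0,0],[0,0,0,0],[0,0,0,0],[0,0,0,0]]' 1 25
```

```text
clock: 9.4
eef_pos: [501.1, 164.3, 152.4]
eef_rot: [3.141, 0.003, 0.211]
wrist_force: [-0.5, -0.2, -0.1]
finger_gap: 40.4
clock: 9.9
eef_pos: [501.2, 164.6, 152.8]
eef_rot: [3.141, 0.003, 0.211]
wrist_force: [-0.7, 3.4, 2.5]
finger_gap: 11.3
```

```bash
python3 - <<'E'
import numpy as np
p0=np.arctan2(40,164);R=np.hypot(164,40)
t=np.arange(0,1.1,.06)
for i in range(0,18,5):
    print(i,t[i],[[0,round((R*np.cos(p0+t[i])-R*np.cos(p0+x))/1e3,4),-round((R*np.sin(p0+x)-R*np.sin(p0+t[i]))/1e3,4),0] for x in t[i+1:i+6]])
E
```

```text
0 0.0 [[0, np.float64(0.0027), np.float64(-0.0098), 0], [0, np.float64(0.006), np.float64(-0.0193), 0], [0, np.float64(0.0098), np.float64(-0.0287), 0], [0, np.float64(0.0142), np.float64(-0.0378), 0], [0, np.float64(0.0191), np.float64(-0.0467), 0]]
5 0.3 [[0, np.float64(0.0055), np.float64(-0.0085), 0], [0, np.float64(0.0114), np.float64(-0.0167), 0], [0, np.float64(0.0179), np.float64(-0.0245), 0], [0, np.float64(0.0248), np.float64(-0.0319), 0], [0, np.float64(0.0321), np.float64(-0.0389), 0]]
10 0.6 [[0, np.float64(0.0077), np.float64(-0.0065), 0], [0, np.float64(0.0158), np.float64(-0.0126), 0], [0, np.float64(0.0243), np.float64(-0.0182), 0], [0, np.float64(0.0331), np.float64(-0.0232), 0], [0, np.float64(0.0422), np.float64(-0.0277), 0]]
15 0.8999999999999999 [[0, np.float64(0.0093), np.float64(-0.004), 0], [0, np.float64(0.0189), np.float64(-0.0074), 0], [0, np.float64(0.0286), np.float64(-0.0102), 0]]
```

```bash
python3 -m handwheel '[[0,0.0027,-0.0098,0],[0,0.006,-0.0193,0],[0,0.0098,-0.0287,0],[0,0.0142,-0.0378,0],[0,0.0191,-0.0467,0]]'
```

```text
clock: 10.52
eef_pos: [504.9, 146.2, 200.2]
eef_rot: [-3.141, 0.003, 0.211]
wrist_force: [-4.8, 6.4, 0.1]
finger_gap: 11.3
```

```bash
python3 -m handwheel '[[0,0.0055,-0.0085,0],[0,0.0114,-0.0167,0],[0,0.0179,-0.0245,0],[0,0.0248,-0.0319,0],[0,0.0321,-0.0389,0]]'
```

```text
clock: 11.15
eef_pos: [511.0, 115.4, 240.4]
eef_rot: [-3.139, 0.004, 0.211]
wrist_force: [-10.5, 8.3, 6.5]
finger_gap: 11.0
```

```bash
python3 -m handwheel '[[0,0.0077,-0.0065,0],[0,0.0158,-0.0126,0],[0,0.0243,-0.0182,0],[0,0.0331,-0.0232,0],[0,0.0422,-0.0277,0]]'
```

```text
clock: 11.78
eef_pos: [519.8, 73.9, 269.4]
eef_rot: [-3.138, 0.003, 0.212]
wrist_force: [-6.5, 3.5, 5.1]
finger_gap: 10.7
```

```bash
python3 -m handwheel '[[0,0.009,-0.0025,0],[0,0.017,-0.0045,0],[0,0.022,-0.0052,0],[0,0.022,-0.0052,0],[0,0.022,-0.0052,0]]'
python3 - <<'E'
from cell import cams
import cv2,numpy as np
a=cams.camera("side")[120:252,160:336,::-1];b=cams.camera("top")[140:260,170:330,::-1]
cv2.imwrite("pics/c4.png",np.hstack([cv2.resize(x,(400,300),interpolation=3) for x in(a,b)]))
E
```

```text
clock: 12.4
eef_pos: [524.2, 52.2, 276.9]
eef_rot: [-3.138, 0.001, 0.211]
wrist_force: [-10.4, 5.1, 16.4]
finger_gap: 11.4
```

View pics/c4.png

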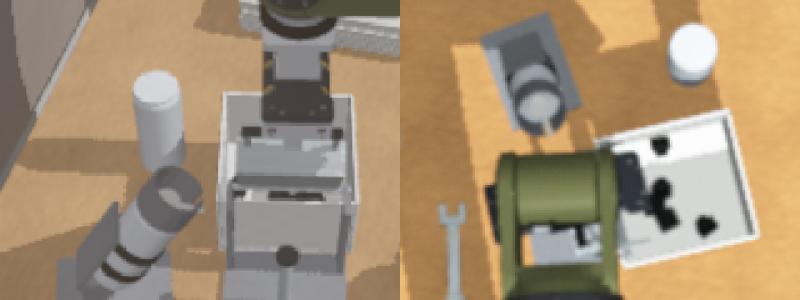

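Feet have slid into the tub; I can make out four or five around (660,145), (660,188), (665,215) and (707,225). I'll raise the tray a little more, hold, and count again.

```bash
python3 -m handwheel '[[0,0.004,-0.002,0],[0,0.004,-0.002,0],[0,0.004,-0.002,0],[0,0.004,-0.002,0],[0,0.004,-0.002,0]]'
python3 - <<'E'
from cell import cams
import cv2,numpy as np
a=cams.camera("side")[160:241,236:320,::-1];b=cams.camera("top")[176:248,240:324,::-1]
cv2.imwrite("pics/c5.png",np.hstack([cv2.resize(x,(400,380),interpolation=3) for x in(a,b)]))
E
```

```text
clock: 13.12
eef_pos: [524.9, 48.2, 278.5]
eef_rot: [-3.138, 0.002, 0.211]
wrist_force: [-1.0, -1.9, -9.1]
finger_gap: 11.2
```

View pics/c5.png

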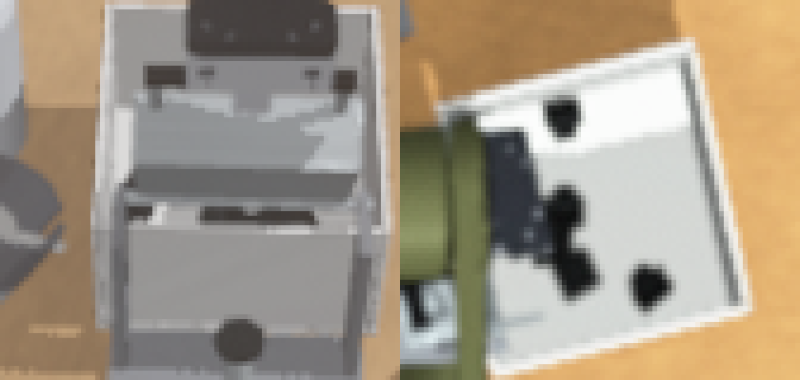

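I count four feet in the tub from above; the fifth may be hidden under the wrist. I'll lower the tray and check.

```bash
python3 - <<'E'
import numpy as np
p0=np.arctan2(40,164);R=np.hypot(164,40)
t=1.06-np.arange(0,16)*1.06/15
for i in range(0,15,5):
    print([[0,float(round((R*np.cos(p0+t[i])-R*np.cos(p0+x))/1e3,4)),float(-round((R*np.sin(p0+x)-R*np.sin(p0+t[i]))/1e3,4)),0] for x in t[i+1:i+6]])
E
```

```text
[[0, -0.0114, 0.0036, 0], [0, -0.0225, 0.008, 0], [0, -0.0332, 0.0132, 0], [0, -0.0436, 0.0191, 0], [0, -0.0535, 0.0257, 0]]
[[0, -0.0094, 0.0073, 0], [0, -0.0183, 0.0153, 0], [0, -0.0266, 0.0238, 0], [0, -0.0343, 0.033, 0], [0, -0.0413, 0.0426, 0]]
[[0, -0.0063, 0.0101, 0], [0, -0.0119, 0.0207, 0], [0, -0.0167, 0.0316, 0], [0, -0.0207, 0.0428, 0], [0, -0.024, 0.0543, 0]]
```

```bash
python3 -m handwheel '[[0,-0.0114,0.0036,0],[0,-0.0225,0.008,0],[0,-0.0332,0.0132,0],[0,-0.0436,0.0191,0],[0,-0.0535,0.0257,0]]' | grep -E "pos|force|gap"
python3 -m handwheel '[[0,-0.0094,0.0073,0],[0,-0.0183,0.0153,0],[0,-0.0266,0.0238,0],[0,-0.0343,0.033,0],[0,-0.0413,0.0426,0]]' | grep -E "pos|force|gap"
python3 - <<'E'
from cell import cams
import cv2,numpy as np
a=cams.camera("side")[150:258,220:328,::-1];b=cams.camera("top")[164:260,200:328,::-1]
cv2.imwrite("pics/c6.png",np.hstack([cv2.resize(x,(400,400),interpolation=3) for x in(a,b)]))
E
```

```text
eef_pos: [513.9, 101.7, 253.2]
wrist_force: [5.4, 0.9, -0.5]
finger_gap: 11.0
eef_pos: [505.2, 142.7, 210.2]
wrist_force: [7.1, -1.3, -2.4]
finger_gap: 11.1
```

View pics/c6.png

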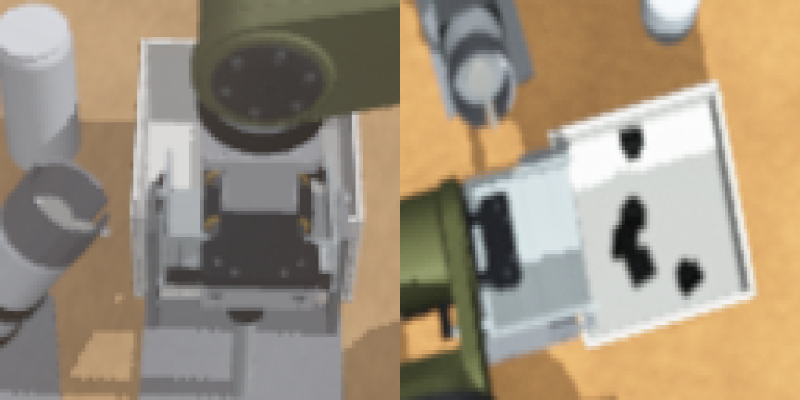

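All five feet are in the tub, at (632,140), (632,212), (625,240), (640,265) and (690,275), and the tray looks empty. I lower it the rest of the way.

```bash
python3 -m handwheel '[[0,-0.0063,0.0101,0],[0,-0.0119,0.0207,0],[0,-0.0167,0.0316,0],[0,-0.0205,0.0428,0],[0,-0.0225,0.052,0]]'; python3 -m handwheel '[[0,0,0.002,0],[0,0,0.002,0],[0,0,0.002,0]]'
```

```text
clock: 15.2
eef_pos: [501.2, 164.9, 158.3]
eef_rot: [-3.14, -0.002, 0.212]
wrist_force: [0.8, -19.4, 40.5]
finger_gap: 10.9
clock: 15.58
eef_pos: [501.6, 164.8, 157.7]
eef_rot: [-3.141, -0.004, 0.212]
wrist_force: [-1.3, -6.1, 18.0]
finger_gap: 11.2
```

```bash
python3 -m handwheel '[[0,0,0,0],[0,0,0,0],[0,0,0,0],[0,0,0,0]]' 0.57 10; python3 -m handwheel '[[0,0,-0.02,0],[0,0,-0.06,0],[0,0,-0.11,0],[0,0,-0.16,0],[0,0,-0.17,0]]'
python3 -m handwheel '[[-0.03,-0.03,0,0],[-0.06,-0.06,0,0],[-0.1,-0.1,0,0],[-0.12,-0.12,0,0],[-0.12,-0.12,0,0]]'
python3 - <<'E'
from cell import cams
import cv2,numpy as np
a=cams.camera("side")[120:264,170:362,::-1];b=cams.camera("top")[140:260,170:330,::-1]
cv2.imwrite("pics/c7.png",np.hstack([cv2.resize(x,(400,300),interpolation=3) for x in(a,b)]))
E
```

```text
clock: 16.08
eef_pos: [501.5, 164.9, 157.4]
eef_rot: [-3.14, -0.004, 0.212]
wrist_force: [-0.7, 0.1, 0.3]
finger_gap: 39.7
clock: 16.7
eef_pos: [501.4, 164.7, 330.5]
eef_rot: [-3.14, -0.009, 0.212]
wrist_force: [-0.2, -0.3, -0.3]
finger_gap: 40.6
clock: 17.32
eef_pos: [357.7, 257.4, 329.0]
eef_rot: [-3.14, -0.008, 0.214]
wrist_force: [0.6, -0.2, -0.3]
finger_gap: 40.5
```

View pics/c7.png

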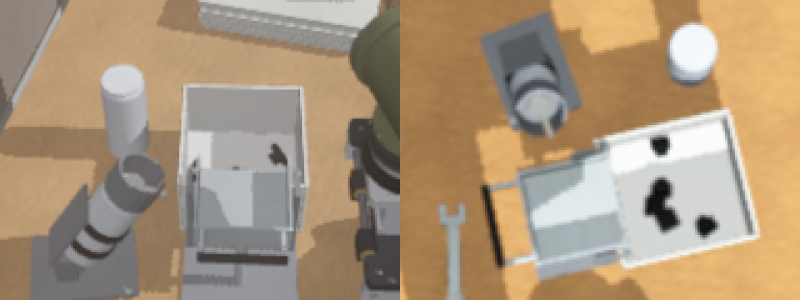

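```bash
python3 -c "
from cell import manip;print(manip.sign_off())"
```

```text
the job is handed in; nothing more can be done
None
```

The job is done and handed in at about 17 s on the robot's clock, against the 54 s limit.

- **Cap:** I found it by touch and pressed it along the can's axis in steps of 2 mm or less. It stopped after about 8 mm with about 20 N on it, below the 30 N at which the can would slip. I then backed straight out, and later pictures show the can and cap as before. Full travel and spring-back are judged from the force, the travel and those pictures, because the cap's position can't be read directly. Over the last 0.8 mm the force rose by only 6 N, so the bottom felt slightly soft.
- **Tray:** I gripped the bar, tilted the tray to about 1.05 rad, and then lowered it to its stop and let go. The bar slid about 4–5 mm in the fingers on the way. The wrist force reached about 40 N as the tray met its stop, against the 120 N limit.
- **Last check:** the final pictures show the tray level and empty. I count five feet in the tub, three of them clustered together. The spare can, the cradle and the visible part of the wrench have not moved. The final picture did not cover the tape roll, pail or screwdriver; the arm never went near them.

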